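Find the thread hand of a trimmer head's bump knob and hold it lifted off

ROBOT

A 6-joint arm with a two-finger parallel gripper is mounted at the origin on the work surface. World frame = base frame: x ahead of the robot, y to its left, z up, the work surface at z = 0. Lengths are in m, angles in rad, forces in N, time in s.
With the tool pointing down it reaches from about 0.4 to 0.825 m from the base axis. Payload 7 kg.
Tool frame: the origin (TCP) lies at the very end of the fingers, on their centre line; the grasp point (between the pads) lies 19 mm behind it; x points along the fingers, y is the direction in which the jaws open and shut, and the axes are right-handed (so a half turn about x gives the same grasp; the last joint's range is limited). The gripper opens to 88 mm and grips with 3 to 60 N. Pads are 19 mm wide; open, the fingers measure 130 mm over their backs; the gripper's body (78 mm by 193 mm) begins 47 mm behind the grasp point.
Start: joints at [1.57, 0.359, 0.012, 0, -1.224, -0.288], TCP at [0.192, 0.647, 0.227] pointing down, gripper open.
Joint ranges: [-3.07, 3.07], [-1.43, 2.12], [-1.02, 1.25], [-3.03, 1.67], [-3.05, -0], [-3.03, 3.03]. Speed limits (rad/s): [2.39, 2.39, 3.01, 3.14, 3.14, 3.14].

INTERFACE

Orientations are given as [roll, pitch, yaw] about the fixed x, y, z axes, in that order (R = Rz(yaw) Ry(pitch) Rx(roll)).
In Python, from station import arm, cams gives the robot as it stands. The module is installed in compiled form; this text tells all that it offers.
- The arm moves only by the tool carry_out, never from a script. Its argument "deltas" is a list of rows, each a list of 6 numbers: the shift along the tool's x, y, z in units of 0.04 m (1.0 is 0.04 m), then the turn, a rotation vector about the tool's x, y, z in units of 4 degrees (1.0 is 4 degrees). In form: [[tx, ty, tz, ax, ay, az], ...]. A call has 1 to 5 rows; each row shifts and turns the pose as measured when the row begins, along the tool's axes as they then stand; what a row does not reach is not made up. A row lasts 1/10 s, in which the tool goes at most 50 mm and 8.59 degrees, less where a joint would pass 70% of its speed; a pose out of reach is approached as far as the arm can. A call with a number of a shift or a turn outside -1 to 1 is refused whole. A call with a gripper value outside its range is refused whole. "hand" is the closure, from 0 (fully open) to 1 (shut), set as the call begins (left out, the last holds). The fingers move at their own pace and stop on an object; "newtons" is the grip in N (left out, the last holds). Time passes only in rows, so rows that do not move let the fingers close. It gives the time, the measured TCP pose, the force and the opening at its end, in the units of the state.
- arm.get_state(): the state, without advancing time (a new reading comes with each control period).
- cams.grab_frame(name): name is "scene" or "top"; returns a dict with "pixels" (384x512x3 uint8, red, green, blue), "fx", "fy", "cx", "cy" (pixels), "k1" (the pictures are not rectified: a ray, as slopes to the right and down, at radius r is drawn at 1 + k1 r^2 times it, then the intrinsics apply), "T" (4x4, takes a point from camera to world coordinates). Camera axes: x right, y up, looking along -z (the intrinsics and any distortion apply to the point x, -y, -z); pixel columns grow to the right and rows downward; lengths in m; the calibration is good to about 2 mm. A picture is of the moment at which its call begins. There is no depth.
- arm.job_done(): hands the job in, once; it reports no verdict.
The state is a dict: "t": time; "q": joint angles; "qd": joint speeds; "joint_efforts": joint torques, N m; "eef_pos": TCP position; "ee_rot": TCP orientation; "force": force on the tool from outside, world axes, zero at the start; "moment": the same for the moment, N m; "width": finger opening in m.
Only numpy, scipy, OpenCV 4.12 (cv2) and the standard library are available. Lean on these libraries where they do the work, as an engineer would, in place of code of your own. Each camera call takes 0.05 s, during which the arm holds its last target.

TASK

Unscrew the yellow bump knob of the grass-trimmer head that is clamped in the bench vise, so that its spool can be changed. Nobody knows whether that head has a normal or a left-hand thread, so feel which way the knob loosens, without forcing it, unscrew it, lift it off and finish still holding it in the gripper about 10 cm above its head. Leave the other head's knob and everything else on the bench as they are.

Things in the scene. Friction and masses are not known exactly. Their poses are not given: they have to be found in the camera images.
- vise_top (a point): centre of the jaws of the grey cast-iron drill-press vise (280 mm long, 154 mm wide over its ears, bolted down), at the height of the jaw tops, 62 mm above the bench; x axis along its screw, handle towards -x. The head to work on is clamped with its axis through this point (within 3 mm). The vise may stand to the left or right of the robot
- head_a: one of two outwardly identical black trimmer heads, fixed, knob up: drum 106 mm in diameter, 42 mm high, a brass eyelet on each side reaching 59 mm from the axis. Origin on its axis at the drum's underside, 62 mm above the bench, z up; its top face is 42 mm above that. Which head is in the vise, and whether its hidden thread is right- or left-hand, changes from start to start
- knob_a_mid (a point): centre of the yellow knob on head_a: upright ribbed round cap, 55 mm in diameter, 40 mm high plus a 3 mm crown, about 70 g; point on its axis 20 mm above its lower rim, z up, x turns with it (at the start along head_a's x). Screwed home its rim is 2 mm and its top 42 mm above the drum's face. Grip it round the side, the upper 25 mm being best
- head_b: the other head, same size, look, origin and axes as head_a. Whichever is not in the vise waits in a sheet-metal stand and is left alone. On each, the boss under the knob is 35 mm in diameter and 26 mm high with a coarse three-start thread of either hand
- knob_b_mid (a point): centre of the yellow knob on head_b; size and point as knob_a_mid. Both knobs: turned tight it meets a hard stop within about 4 degrees; turned the loosening way it goes easily (under 0.3 N m) and is free after about 85 degrees; up to 150 degrees does no harm. Until then it cannot be pulled up more than 1 to 2 mm
- knob_a: knob of head_a, origin at the centre of its lower rim, z up. A spring plunger inside pushes it up with about 3 N: when let go part-loosened it rises, about 7 mm for every radian loosened, and stands about 12 mm higher when free
- knob_b: knob of head_b, origin at the centre of its lower rim, z up; same spring. Both are plastic: a light grip of 20 to 40 N turns the knob, and slips on it at the stop with 0.5 to 1 N m; twisting it against the stop with 3 N m or more, or pulling hard while its thread holds, is forcing it
- spool: white plastic line spool, 62 mm in diameter, 22 mm high, standing on the stand behind the waiting head; origin under its centre; leave alone
- bushing: brass bushing, 24 mm in diameter, 22 mm high, standing on the stand; origin under its centre; leave alone
- old_spool: green line spool, 62 mm in diameter, 22 mm high, on the bench between vise and stand; origin under its centre; leave alone
- screwdriver: wooden-handled screwdriver, 200 mm long, lying on the bench; leave alone
- wrench: steel wrench, 190 mm long, lying on the bench; leave alone
- hammer: hammer, 290 mm long, lying on the bench at the left; leave alone
- jug: yellow jug with purple cap, 85 x 60 x 142 mm, standing on the bench at the right; origin under its centre; leave alone
Not all that is in view belongs to the job. What is shaped like the knob_b but black or brown is not meant.

How it is judged:
By the outcome, as a careful person would: the job done as asked, in the order asked, and still so for the second after the job is handed in, while the arm keeps its last pose, push and grip.
It also fails if it takes over 45 s, if anything falls off the work surface, if the arm or the gripper's body presses on something with over 40 N, if the wrist force passes 120 N, or if a joint passes its speed limit or range.

## Working session

There is one attempt and no reset: what is moved stays moved. The work goes in short steps, Python scripts to look and compute and a tool call to move; the robot and the scene stay as the last step left them, time stands still between calls to the robot, and variables do not carry over. Pictures are saved under pics/ and viewed, and the job is handed in when it is done.

Besides the shell and the picture viewer there is one more tool, called after "Call:" as name([rows], argument=value, ...), one row to a line, values as JSON. carry_out: Moves the arm, as the interface text tells. Shifts and turns lie within -1 to 1; 1 stands for 0.04 m of shift or 4 degrees of turn. Its arguments: {"type":"object","properties":{"deltas":{"type":"array","items":{"type":"array","items":{"type":"number","minimum":-1,"maximum":1}}},"hand":{"type":"number"},"newtons":{"type":"number"}},"required":["deltas"]}

```bash
mkdir -p pics; cat > h.py <<'E'
import numpy as np, cv2
from station import arm, cams
def grab(n,save):
    f=cams.grab_frame(n); cv2.imwrite('pics/%s.png'%save,cv2.cvtColor(f['pixels'],cv2.COLOR_RGB2BGR)); np.save('pics/%s.npy'%save,f,allow_pickle=True); return f
def load(s): return np.load('pics/%s.npy'%s,allow_pickle=True).item()
def ray(f,u,v):
    d=np.array([(u-f['cx'])/f['fx'],(v-f['cy'])/f['fy']]); p=d.copy()
    for _ in range(30): p=d/(1+f['k1']*(p@p))
    T=f['T']; w=T[:3,:3]@np.array([p[0],-p[1],-1]); return T[:3,3],w
def onplane(f,u,v,z):
    o,w=ray(f,u,v); return o+w*(z-o[2])/w[2]
def proj(f,P):
    T=f['T']; c=T[:3,:3].T@(np.array(P)-T[:3,3]); p=np.array([c[0],-c[1]])/-c[2]; p=p*(1+f['k1']*(p@p))
    return np.array([p[0]*f['fx']+f['cx'],p[1]*f['fy']+f['cy']])
E
python3 - <<'E'
from h import *
for n in ['scene','top']:
    f=grab(n,n+'0'); print(n,f['fx'],f['cx'],f['cy'],f['k1'],np.round(f['T'],3).tolist())
s=arm.get_state(); print({k:np.round(v,3).tolist() for k,v in s.items()})
E
```

```text
scene 348.9543896901262 260.3645046477875 196.14832766483147 -0.02505282457864569 [[-0.803, -0.388, 0.452, 0.972], [0.596, -0.526, 0.606, 0.627], [0.003, 0.756, 0.654, 0.768], [0.0, 0.0, 0.0, 1.0]]
top 458.80145633167103 252.87428967438183 191.24643004029835 0.02773449375073739 [[-0.005, 0.993, -0.118, 0.383], [-1.0, -0.003, 0.017, 0.013], [0.017, 0.119, 0.993, 1.532], [0.0, 0.0, 0.0, 1.0]]
{'t': 0.1, 'q': [1.57, 0.359, 0.011, -0.0, -1.224, -0.288], 'qd': [-0.001, -0.0, 0.003, 0.002, -0.0, -0.001], 'joint_efforts': [-0.001, -58.416, 29.375, 7.015, 0.01, -0.0], 'eef_pos': [0.192, 0.647, 0.226], 'ee_rot': [1.669, 1.569, -1.761], 'force': [-0.915, 0.162, 0.112], 'moment': [-0.023, -0.008, 0.068], 'width': 0.088}
```

View pics/scene0.png

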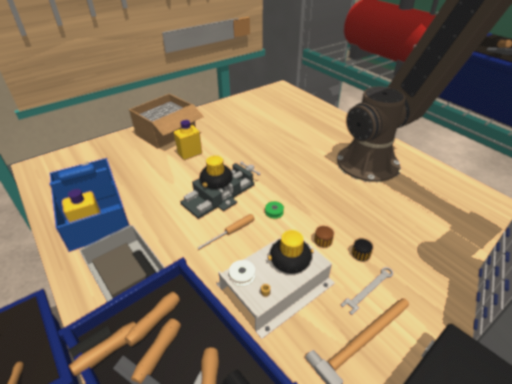

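View pics/top0.png

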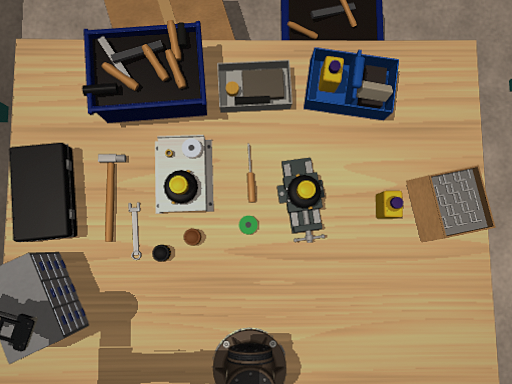

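The vise with its head and yellow knob is on the right (top picture about (305,190), scene about (215,165)). The stand with the other head is on the left (top about (180,185)). I'll measure the vise knob in both views next.

```bash
python3 - <<'E'
from h import *
for n,box in [('top0',(285,170,330,212)),('scene0',(200,150,232,182))]:
    f=load(n); hsv=cv2.cvtColor(f['pixels'],cv2.COLOR_RGB2HSV)
    m=cv2.inRange(hsv,(20,150,90),(35,255,255)); k=np.zeros_like(m); x0,y0,x1,y1=box; k[y0:y1,x0:x1]=m[y0:y1,x0:x1]
    c=max(cv2.findContours(k,0,1)[0],key=cv2.contourArea); print(n,cv2.boundingRect(c),cv2.contourArea(c),cv2.minEnclosingCircle(c))
    x,y,w,h=cv2.boundingRect(c)
    # mid silhouette centre ~ mid-height of knob
    M=cv2.moments(c); u,v=M['m10']/M['m00'],M['m01']/M['m00']; print(u,v,'onplane mid',onplane(f,u,v,.128), 'sil. expected', [proj(f,onplane(f,u,v,.128)+np.array([dx,0,0])).round(1).tolist() for dx in (-.0275,.0275)])
    im=cv2.cvtColor(f['pixels'],cv2.COLOR_RGB2BGR)[y-45:y+75,x-60:x+90]; cv2.imwrite('pics/crop_%s.png'%n,cv2.resize(im,None,fx=5,fy=5,interpolation=2))
# triangulate
E
```

```text
top0 (297, 180, 19, 19) 244.5 ((306.10870361328125, 189.1086883544922), 9.349690437316895)
306.0504430811179 188.95637355146556 onplane mid [ 0.55769074 -0.17573524  0.128     ] sil. expected [[306.2, 197.8], [305.9, 180.1]]
scene0 (206, 156, 18, 20) 276.0 ((214.36521911621094, 165.58261108398438), 10.644705772399902)
214.6002415458937 165.44021739130434 onplane mid [ 0.55739307 -0.1689349   0.128     ] sil. expected [[222.1, 162.4], [206.9, 168.5]]
```

```bash
python3 - <<'E'
import cv2
a=cv2.imread('pics/crop_top0.png');b=cv2.imread('pics/crop_scene0.png');print(a.shape,b.shape)
E
```

```text
(600, 750, 3) (600, 750, 3)
```

View pics/crop_top0.png

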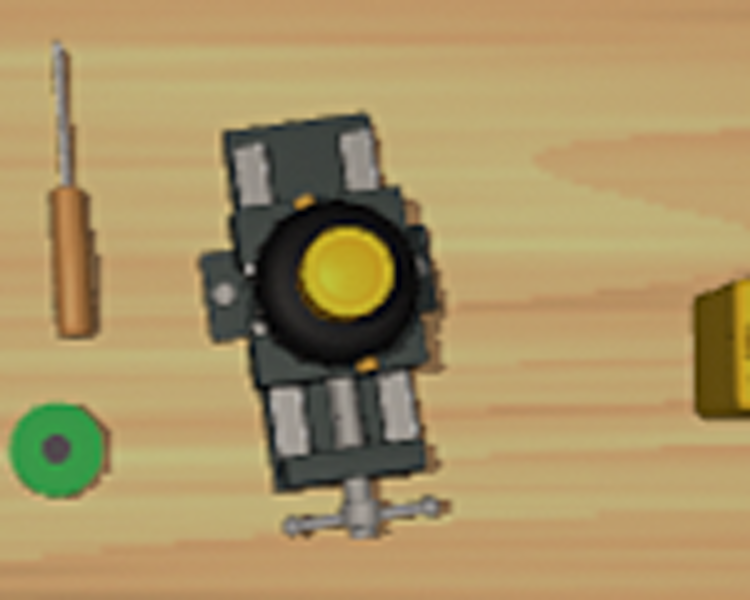

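View pics/crop_scene0.png

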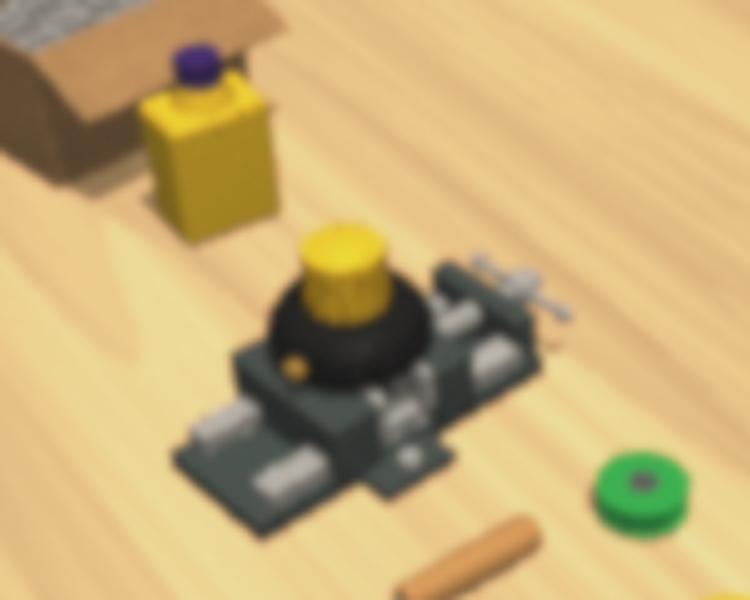

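```bash
python3 - <<'E'
from h import *
def fit(n,box,lo,hi,zs,label):
    f=load(n); s=8; x0,y0,x1,y1=box
    im=cv2.resize(f['pixels'][y0:y1,x0:x1],None,fx=s,fy=s,interpolation=cv2.INTER_CUBIC)
    m=cv2.inRange(cv2.cvtColor(im,cv2.COLOR_RGB2HSV),lo,hi)
    c=max(cv2.findContours(m,0,1)[0],key=cv2.contourArea); c=cv2.convexHull(c)
    def px(p): return (p[0]+.5)/s-.5+x0,(p[1]+.5)/s-.5+y0
    e=cv2.fitEllipse(c); u,v=px(e[0]); b=cv2.boundingRect(c)
    cv2.imwrite('pics/m_%s.png'%label,m)
    a0=px((b[0],b[1]));a1=px((b[0]+b[2],b[1]+b[3]))
    print(label,'ctr',round(u,2),round(v,2),'axes',np.array(e[1])/s,'box',np.round(a0,1),np.round(a1,1))
    for z in zs: print('   z',z,onplane(f,u,v,z).round(4))
    return f,u,v
t=fit('top0',(285,170,330,212),(20,150,60),(36,255,255),(.128,.135,.14,.146),'knob_top')
t2=fit('top0',(285,170,330,212),(20,150,195),(36,255,255),(.146,),'bright_top')
s=fit('scene0',(200,145,232,182),(18,120,60),(36,255,255),(.128,.13),'knob_scene')
s2=fit('scene0',(200,145,232,182),(18,120,190),(36,255,255),(.146,),'bright_scene')
for a,b in((t,s),(t2,s2)):
    o1,d1=ray(*a);o2,d2=ray(*b);k=np.linalg.lstsq(np.c_[d1,-d2],o2-o1,rcond=None)[0];print(o1+k[0]*d1,o2+k[1]*d2)
E
```

```text
knob_top ctr 305.76 189.25 axes [18.92337799 20.07657242] box [296.1 179.7] [315.6 198.7]
   z 0.128 [ 0.5568 -0.1748  0.128 ]
   z 0.135 [ 0.5559 -0.1739  0.135 ]
   z 0.14 [ 0.5553 -0.1732  0.14  ]
   z 0.146 [ 0.5546 -0.1724  0.146 ]
bright_top ctr 306.12 188.9 axes [16.30467606 16.72443581] box [298.2 180.8] [314.6 197.1]
   z 0.146 [ 0.5556 -0.1735  0.146 ]
knob_scene ctr 214.52 165.11 axes [21.39414024 22.69868088] box [204.8 154.1] [224.6 176.2]
   z 0.128 [ 0.5567 -0.1706  0.128 ]
   z 0.13 [ 0.558  -0.1681  0.13  ]
bright_scene ctr 213.96 160.28 axes [11.98629761 19.76784897] box [204.8 154.1] [223.8 165.7]
   z 0.146 [ 0.5567 -0.1712  0.146 ]
[ 0.55703735 -0.17508658  0.12591766] [ 0.55507312 -0.17372253  0.1254929 ]
[ 0.55584039 -0.17376952  0.14426778] [ 0.55543733 -0.17349153  0.14418033]
```

```bash
cat >> h.py <<'E'
from scipy.spatial.transform import Rotation as R
TGT=np.array([0.5557,-0.173])
def st():
    s=arm.get_state(); r=R.from_euler('xyz',s['ee_rot']); M=r.as_matrix(); p=np.array(s['eef_pos'])
    print('t %.2f'%s['t'],'p',p.round(4),'q',np.round(s['q'],3),'w %.4f'%s['width'],'F',np.round(s['force'],2),'M',np.round(s['moment'],3))
    print('axes x',M[:,0].round(3),'y',M[:,1].round(3),'z',M[:,2].round(3))
    return s,p,M
def goto(xyz,M0=None):
    s,p,M=st(); d=M.T@(np.array(xyz)-p); print('shift units',(d/.04).round(2)); return s,p,M
E
python3 - <<'E'
from h import *
goto((0.5557,-0.173,.227)); print(np.arctan2(.647,.192),np.arctan2(-.173,.5557))
E
```

```text
t 0.10 p [0.1921 0.6466 0.2257] q [ 1.57   0.359  0.011 -0.    -1.224 -0.288] w 0.0877 F [-0.92  0.16  0.11] M [-0.023 -0.008  0.068]
axes x [-0.    -0.001 -1.   ] y [-0.285 -0.959  0.001] z [-0.959  0.285 -0.   ]
shift units [ -0.    17.05 -14.55]
1.2823199379117274 -0.30180863009100956
```

Call:
carry_out([
  [0,0.3,-0.9,0.85,0,0],
  [0,0.3,-0.9,0.85,0,0],
  [0,0.3,-0.9,0.9,0,0],
  [0,0.3,-0.9,0.9,0,0],
  [0,0.3,-0.9,0.9,0,0],
])

```text
t: 0.6
eef_pos: [0.333, 0.5183, 0.222]
ee_rot: [1.894, 1.564, -1.847]
force: [1.1, 0.9, -0.2]
width: 0.0878
```

```bash
python3 - <<'E'
from h import *
s,p,M=goto((0.5557,-0.173,.227)); print(np.hypot(*p[:2]),np.arctan2(p[1],p[0]))
E
```

```text
t 0.60 p [0.333  0.5183 0.222 ] q [ 1.316  0.27  -0.126 -0.    -1.182 -0.345] w 0.0878 F [ 1.12  0.88 -0.16] M [ 0.082 -0.041 -0.001]
axes x [-0.002 -0.007 -1.   ] y [-0.565 -0.825  0.006] z [-0.825  0.565 -0.002]
shift units [ -0.02  11.12 -14.35]
0.6160741104114891 0.9998109542443656
```

Call:
carry_out([
  [0,0.07,-0.96,0.93,0,0],
  [0,0.07,-0.96,0.93,0,0],
  [0,0.07,-0.96,0.93,0,0],
  [0,0.07,-0.96,0.93,0,0],
  [0,0.07,-0.96,0.93,0,0],
])

```text
t: 1.1
eef_pos: [0.4693, 0.3728, 0.2209]
ee_rot: [2.103, 1.561, -1.977]
force: [1.0, 0.9, -0.1]
width: 0.0877
```

Call:
carry_out([
  [0,0.07,-0.96,0.93,0,0],
  [0,0.07,-0.96,0.93,0,0],
  [0,0.07,-0.96,0.93,0,0],
  [0,0.07,-0.96,0.93,0,0],
  [0,0.07,-0.96,0.93,0,0],
])

```text
t: 1.6
eef_pos: [0.551, 0.1904, 0.22]
ee_rot: [2.308, 1.557, -2.11]
force: [0.7, -0.1, 0.7]
width: 0.0877
```

Call:
carry_out([
  [0,0.07,-0.96,0.93,0,0],
  [0,0.07,-0.96,0.93,0,0],
  [0,0.07,-0.96,0.93,0,0],
  [0,0.07,-0.96,0.93,0,0],
  [0,0.07,-0.96,0.93,0,0],
])

```text
t: 2.1
eef_pos: [0.5674, -0.0088, 0.2201]
ee_rot: [2.511, 1.554, -2.246]
force: [-0.3, -0.5, 0.0]
width: 0.088
```

```bash
python3 - <<'E'
from h import *
s,p,M=goto((0.5557,-0.173,.227)); print(np.hypot(*p[:2]),np.arctan2(p[1],p[0]))
print('tilt rotvec (tool) to vertical, units', (M.T@np.cross(M[:,0],[0,0,-1])*180/np.pi/4).round(3))
E
```

```text
t 2.10 p [ 0.5674 -0.0088  0.2201] q [ 0.335  0.194 -0.235  0.01  -1.156 -0.384] w 0.0880 F [-0.25 -0.52  0.02] M [ 0.121 -0.229 -0.028]
axes x [-0.01  -0.013 -1.   ] y [-0.999  0.045  0.01 ] z [ 0.045  0.999 -0.013]
shift units [-0.12  0.11 -4.12]
0.567475166980047 -0.015525102703824002
tilt rotvec (tool) to vertical, units [-0.    -0.19  -0.139]
```

Call:
carry_out([
  [0,0.02,-0.95,0.5,-0.05,-0.035],
  [0,0.05,-0.95,0.5,-0.05,-0.035],
  [0,0.05,-0.95,0.5,-0.05,-0.035],
  [0,0.05,-0.95,0.5,-0.04,-0.035],
  [0,0,-0.2,0,0,0],
])

```text
t: 2.6
eef_pos: [0.5406, -0.1762, 0.2197]
ee_rot: [2.019, 1.569, -2.889]
force: [-0.3, 0.2, -0.5]
width: 0.0878
```

```bash
python3 - <<'E'
from h import *
s,p,M=goto((0.5557,-0.173,.114)); print(np.hypot(*p[:2]),np.arctan2(p[1],p[0]))
print('tilt rotvec (tool) to vertical, units', (M.T@np.cross(M[:,0],[0,0,-1])*180/np.pi/4).round(3))
E
```

```text
t 2.60 p [ 0.5406 -0.1762  0.2197] q [ 2.900e-02  1.910e-01 -2.360e-01  1.000e-03 -1.146e+00 -2.250e-01] w 0.0878 F [-0.28  0.22 -0.46] M [ 0.152 -0.093  0.019]
axes x [-0.002 -0.001 -1.   ] y [-0.981  0.194  0.002] z [ 0.194  0.981 -0.001]
shift units [ 2.64 -0.36  0.15]
0.5685853273128454 -0.31499415032995054
tilt rotvec (tool) to vertical, units [ 0.    -0.013 -0.028]
```

Call:
carry_out([
  [0,-0.36,0.15,0,0,0],
  [0.5,0,0,0,0,0],
  [0.7,0,0,0,0,0],
  [0,0,0,0,0,0],
])

```text
t: 3.0
eef_pos: [0.5576, -0.1735, 0.1704]
ee_rot: [1.937, 1.57, -2.973]
force: [-0.5, -1.2, -0.7]
width: 0.0879
```

```bash
python3 - <<'E'
from h import *
s,p,M=goto((0.5557,-0.173,.114))
print('tilt', (M.T@np.cross(M[:,0],[0,0,-1])*180/np.pi/4).round(3))
a=grab('top','top1')['pixels'][120:260,220:400]; b=grab('scene','scene1')['pixels'][90:230,150:330]
o=np.hstack([cv2.resize(a,None,fx=2.2,fy=2.2,interpolation=2),cv2.resize(b,None,fx=2.2,fy=2.2,interpolation=2)])
cv2.imwrite('pics/pair1.png',o[...,::-1])
E
```

```text
t 3.00 p [ 0.5576 -0.1735  0.1704] q [ 0.033  0.254 -0.272  0.    -1.046 -0.231] w 0.0879 F [-0.52 -1.17 -0.67] M [ 0.106  0.028 -0.018]
axes x [-0.001 -0.    -1.   ] y [-0.981  0.196  0.001] z [ 0.196  0.981 -0.   ]
shift units [1.41 0.05 0.  ]
tilt [ 0.    -0.006 -0.016]
```

View pics/pair1.png

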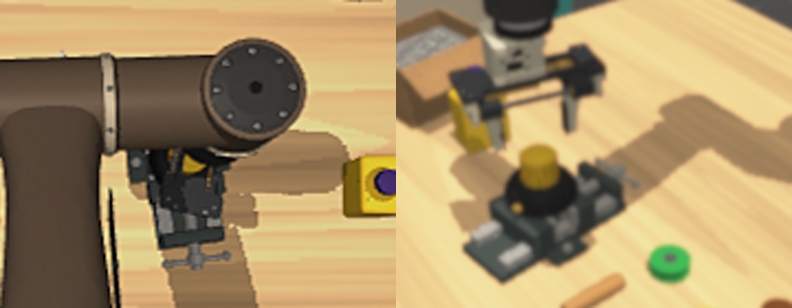

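The open fingers straddle the knob: in the pair picture the fingertips are at about (493,148) and (570,130), with the knob top at (540,152). I'll lower to grasp height, then close gently.

Call:
carry_out([
  [0.5,0.05,0,0,0,0],
  [0.5,0.0,0,0,0,0],
  [0.35,0,0,0,0,0],
  [0,0,0,0,0,0],
])

```text
t: 3.5
eef_pos: [0.5636, -0.1723, 0.1258]
ee_rot: [-1.61, 1.557, -0.231]
force: [-0.5, -0.0, -0.4]
width: 0.0874
```

```bash
python3 - <<'E'
from h import *
s,p,M=goto((0.5557,-0.173,.114))
f=load('scene1'); print(proj(f,[.5576,-.1735,.1704]))
b=grab('scene','scene2')['pixels'][110:210,160:280]
cv2.imwrite('pics/s2.png',cv2.resize(b,None,fx=5,fy=5,interpolation=2)[...,::-1])
E
```

```text
t 3.50 p [ 0.5636 -0.1723  0.1258] q [ 0.037  0.295 -0.33   0.005 -0.932 -0.232] w 0.0874 F [-0.53 -0.03 -0.41] M [ 0.086 -0.063  0.005]
axes x [ 0.014 -0.003 -1.   ] y [-0.981  0.191 -0.014] z [ 0.191  0.982 -0.001]
shift units [ 0.29  0.19 -0.06]
[212.6220942  153.45085984]
```

View pics/s2.png

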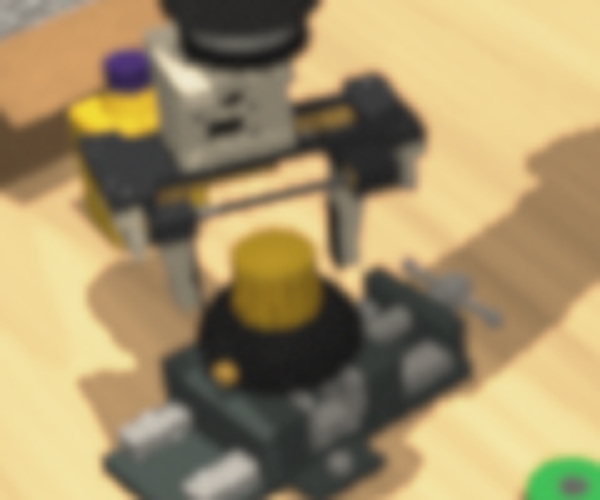

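```bash
python3 - <<'E'
from h import *
s,p,M=goto((0.5557,-0.173,.114))
print('tilt', (M.T@np.cross(M[:,0],[0,0,-1])*180/np.pi/4).round(3))
E
```

```text
t 3.55 p [ 0.5644 -0.1724  0.127 ] q [ 0.037  0.294 -0.328  0.005 -0.933 -0.232] w 0.0878 F [-0.35 -0.73  0.99] M [ 0.168 -0.106  0.035]
axes x [ 0.016 -0.004 -1.   ] y [-0.982  0.191 -0.016] z [ 0.191  0.982 -0.001]
shift units [ 0.32  0.22 -0.06]
tilt [ 0.    -0.009  0.229]
```

Call:
carry_out([
  [0.15,0.2,-0.05,0,0,0.22],
  [0.15,0.0,0,0,0,0],
  [0,0,0,0,0,0],
])

```text
t: 3.85
eef_pos: [0.5579, -0.1726, 0.1178]
ee_rot: [-1.587, 1.566, -0.207]
force: [-1.0, 0.7, -0.8]
width: 0.0876
```

```bash
python3 - <<'E'
from h import *
s,p,M=goto((0.5557,-0.173,.114))
print('tilt', (M.T@np.cross(M[:,0],[0,0,-1])*180/np.pi/4).round(3))
E
```

```text
t 3.85 p [ 0.5579 -0.1726  0.1178] q [ 0.035  0.301 -0.341  0.001 -0.924 -0.227] w 0.0876 F [-1.04  0.7  -0.81] M [ 0.132 -0.027 -0.029]
axes x [ 0.004 -0.001 -1.   ] y [-0.982  0.189 -0.005] z [ 0.189  0.982 -0.   ]
shift units [ 0.1   0.05 -0.02]
tilt [-0.    -0.001  0.064]
```

Call:
carry_out([
  [0.08,0.05,0,0,0,0.06],
  [0,0,0,0,0,0],
  [0,0,0,0,0,0],
], hand=0.45, newtons=10)

```text
t: 4.15
eef_pos: [0.5562, -0.1724, 0.1153]
ee_rot: [-1.601, 1.57, -0.221]
force: [0.7, 0.3, -0.4]
width: 0.0692
```

```bash
python3 - <<'E'
from h import *
s,p,M=goto((0.5557,-0.173,.114))
print('F tool',(M.T@np.array(s['force'])).round(2),'M tool',(M.T@np.array(s['moment'])).round(3))
E
```

```text
t 4.15 p [ 0.5562 -0.1724  0.1153] q [ 0.035  0.303 -0.345  0.    -0.922 -0.226] w 0.0692 F [ 0.74  0.34 -0.42] M [ 0.101 -0.054  0.023]
axes x [ 0.001 -0.    -1.   ] y [-0.982  0.189 -0.001] z [ 0.189  0.982 -0.   ]
shift units [ 0.03  0.01 -0.02]
F tool [ 0.42 -0.66  0.47] M tool [-0.023 -0.109 -0.034]
```

Call:
carry_out([
  [0,0,0,0,0,0],
  [0,0,0,0,0,0],
  [0,0,0,0,0,0],
])

```text
t: 4.45
eef_pos: [0.5563, -0.1724, 0.1155]
ee_rot: [-1.602, 1.569, -0.222]
force: [-0.0, -1.1, -0.2]
width: 0.055
```

```bash
python3 - <<'E'
from h import *
s,p,M=goto((0.5557,-0.173,.114))
print('F tool',(M.T@np.array(s['force'])).round(2),'M tool',(M.T@np.array(s['moment'])).round(3))
E
```

```text
t 4.45 p [ 0.5563 -0.1724  0.1155] q [ 0.035  0.303 -0.344  0.    -0.922 -0.226] w 0.0550 F [-0.03 -1.09 -0.19] M [ 0.171 -0.048  0.045]
axes x [ 0.001 -0.    -1.   ] y [-0.982  0.189 -0.001] z [ 0.189  0.982 -0.   ]
shift units [ 0.04  0.01 -0.02]
F tool [ 0.19 -0.18 -1.08] M tool [-0.045 -0.177 -0.015]
```

Call:
carry_out([
  [0,0,0,0,0,0],
  [0,0,0,0,0,0],
  [0,0,0,0,0,0],
], hand=0.7, newtons=25)

```text
t: 4.75
eef_pos: [0.5563, -0.1724, 0.1155]
ee_rot: [-1.604, 1.569, -0.224]
force: [-1.6, 0.1, -0.4]
width: 0.0546
```

```bash
python3 - <<'E'
from h import *
s,p,M=goto((0.5557,-0.173,.114))
print('F tool',(M.T@np.array(s['force'])).round(2),'M tool',(M.T@np.array(s['moment'])).round(3))
E
```

```text
t 4.75 p [ 0.5563 -0.1724  0.1155] q [ 0.035  0.303 -0.344  0.    -0.922 -0.226] w 0.0546 F [-1.61  0.11 -0.38] M [ 0.115 -0.081  0.029]
axes x [ 0.001 -0.    -1.   ] y [-0.982  0.189 -0.001] z [ 0.189  0.982 -0.   ]
shift units [ 0.04  0.01 -0.02]
F tool [ 0.37  1.6  -0.2 ] M tool [-0.028 -0.128 -0.058]
```

Call:
carry_out([
  [0,0,0,-0.4,0,0],
  [0,0,0,-0.4,0,0],
  [0,0,0,-0.4,0,0],
])

```text
t: 5.05
eef_pos: [0.5564, -0.1725, 0.1159]
ee_rot: [-1.77, 1.569, -0.3]
force: [-0.3, 0.2, 1.4]
width: 0.0544
```

```bash
python3 - <<'E'
from h import *
s,p,M=goto((0.5563,-0.1724,.1155))
print('F tool',(M.T@np.array(s['force'])).round(2),'M tool',(M.T@np.array(s['moment'])).round(3))
E
```

```text
t 5.05 p [ 0.5564 -0.1725  0.1159] q [ 0.035  0.303 -0.344  0.001 -0.923 -0.136] w 0.0544 F [-0.35  0.23  1.35] M [0.086 0.171 0.029]
axes x [ 0.002 -0.001 -1.   ] y [-0.995  0.1   -0.002] z [ 0.1    0.995 -0.   ]
shift units [0.01 0.   0.  ]
F tool [-1.35  0.37  0.19] M tool [-0.028 -0.069  0.179]
```

Call:
carry_out([
  [0,0,0,-0.4,0,0],
  [0,0,0,-0.4,0,0],
])

```text
t: 5.25
eef_pos: [0.5566, -0.1726, 0.1163]
ee_rot: [-1.858, 1.569, -0.326]
force: [-0.7, 0.1, 1.7]
width: 0.0544
```

```bash
python3 - <<'E'
from h import *
s,p,M=goto((0.5563,-0.1724,.1155))
print('F tool',(M.T@np.array(s['force'])).round(2),'M tool',(M.T@np.array(s['moment'])).round(3))
E
```

```text
t 5.25 p [ 0.5566 -0.1726  0.1163] q [ 0.035  0.302 -0.344  0.001 -0.923 -0.075] w 0.0544 F [-0.68  0.05  1.7 ] M [ 0.141  0.186 -0.059]
axes x [ 0.002 -0.001 -1.   ] y [-0.999  0.039 -0.002] z [ 0.039  0.999 -0.001]
shift units [0.02 0.01 0.  ]
F tool [-1.7   0.68  0.02] M tool [ 0.059 -0.134  0.191]
```

Turning counter-clockwise (seen from above) for 8.6° met almost no moment (under 0.1 N m), and the knob rose about 0.8 mm. So that is the loosening way and the thread is right-hand. I'll continue in that direction, letting the tool rise with the knob.

Call:
carry_out([
  [-0.012,0,0,-0.9,0,0],
  [-0.012,0,0,-0.9,0,0],
  [-0.012,0,0,-0.9,0,0],
  [-0.012,0,0,-0.9,0,0],
  [-0.012,0,0,-0.9,0,0],
])

```text
t: 5.75
eef_pos: [0.5559, -0.1724, 0.1186]
ee_rot: [-2.105, 1.57, -0.239]
force: [-0.1, 1.2, 1.1]
width: 0.0543
```

```bash
cat > c.py <<'E'
from h import *
s,p,M=goto((0.5563,-0.1724,.1155))
print('F tool',(M.T@np.array(s['force'])).round(2),'M tool',(M.T@np.array(s['moment'])).round(3))
print('tilt', (M.T@np.cross(M[:,0],[0,0,-1])*180/np.pi/4).round(3),'turned deg',np.degrees(np.arctan2(M[1,2],M[0,2])-np.arctan2(.982,.189)))
E
python3 c.py
```

```text
t 5.75 p [ 0.5559 -0.1724  0.1186] q [ 0.035  0.299 -0.341  0.    -0.929  0.26 ] w 0.0543 F [-0.11  1.22  1.06] M [ 0.176  0.197 -0.037]
axes x [ 0.001 -0.    -1.   ] y [-0.957 -0.291 -0.001] z [-0.291  0.957 -0.001]
shift units [ 0.08 -0.01 -0.  ]
F tool [-1.06 -0.25  1.2 ] M tool [ 0.037 -0.225  0.137]
tilt [-0.    -0.008  0.013] turned deg 27.809503074539702
```

Call:
carry_out([
  [-0.012,0,0,-0.95,0,0],
  [-0.012,0,0,-0.95,0,0],
  [-0.012,0,0,-0.95,0,0],
  [-0.012,0,0,-0.95,0,0],
  [-0.012,0,0,-0.95,0,0],
])

```text
t: 6.25
eef_pos: [0.5549, -0.1724, 0.1211]
ee_rot: [1.031, 1.57, -3.033]
force: [-1.0, -0.3, 1.0]
width: 0.0546
```

```bash
python3 c.py
```

```text
t 6.25 p [ 0.5549 -0.1724  0.1211] q [ 0.035  0.296 -0.339  0.    -0.936  0.613] w 0.0546 F [-1.   -0.26  1.04] M [ 0.003  0.21  -0.035]
axes x [-0.001 -0.    -1.   ] y [-0.797 -0.604  0.001] z [-0.604  0.797  0.   ]
shift units [ 0.14 -0.03 -0.02]
F tool [-1.04  0.95  0.4 ] M tool [ 0.035 -0.129  0.165]
tilt [-0.     0.006 -0.009] turned deg 48.063288037052914
```

Call:
carry_out([
  [-0.012,0,0,-0.95,0,0],
  [-0.012,0,0,-0.95,0,0],
  [-0.012,0,0,-0.95,0,0],
  [-0.012,0,0,-0.95,0,0],
  [-0.012,0,0,-0.95,0,0],
])

```text
t: 6.75
eef_pos: [0.5539, -0.1727, 0.1236]
ee_rot: [0.758, 1.568, -2.952]
force: [-0.6, -1.3, 1.3]
width: 0.0543
```

```bash
python3 c.py
```

```text
t 6.75 p [ 0.5539 -0.1727  0.1236] q [ 0.035  0.293 -0.337  0.    -0.943  0.967] w 0.0543 F [-0.57 -1.32  1.27] M [-0.175  0.159 -0.036]
axes x [-0.002 -0.    -1.   ] y [-0.538 -0.843  0.002] z [-0.843  0.538  0.002]
shift units [ 0.2  -0.04 -0.05]
F tool [-1.27  1.43 -0.23] M tool [ 0.036 -0.04   0.233]
tilt [-0.     0.025 -0.024] turned deg 68.33208345392723
```

Call:
carry_out([
  [-0.012,-0.01,-0.01,-0.95,0,0],
  [-0.012,-0.01,-0.01,-0.95,0,0],
  [-0.012,-0.01,-0.01,-0.95,0,0],
  [-0.012,-0.01,-0.01,-0.95,0,0],
  [-0.012,-0.01,-0.01,-0.95,0,0],
])

```text
t: 7.25
eef_pos: [0.5535, -0.1734, 0.1255]
ee_rot: [0.474, 1.562, -2.882]
force: [-1.1, -1.3, 0.4]
width: 0.0542
```

```bash
python3 c.py
```

```text
t 7.25 p [ 0.5535 -0.1734  0.1255] q [ 0.035  0.294 -0.332  0.002 -0.954  1.32 ] w 0.0542 F [-1.14 -1.33  0.39] M [-0.844  0.443 -0.019]
axes x [-0.008 -0.002 -1.   ] y [-0.214 -0.977  0.004] z [-0.977  0.214  0.008]
shift units [ 0.25 -0.04 -0.06]
F tool [-0.38  1.55  0.83] M tool [ 0.025 -0.253  0.919]
tilt [ 0.     0.109 -0.056] turned deg 88.56082759549606
```

Call:
carry_out([
  [-0.012,0,-0.01,-0.95,0,0],
  [-0.012,0,-0.01,-0.95,0,0],
  [-0.012,0,-0.01,-0.95,0,0],
  [-0.012,0,-0.01,-0.95,0,0],
  [-0.012,0,-0.01,-0.95,0,0],
])

```text
t: 7.75
eef_pos: [0.5537, -0.1745, 0.1275]
ee_rot: [0.114, 1.559, -2.889]
force: [-1.3, -1.3, 0.7]
width: 0.0542
```

```bash
python3 c.py
```

```text
t 7.75 p [ 0.5537 -0.1745  0.1275] q [ 0.033  0.294 -0.326  0.003 -0.962  1.674] w 0.0542 F [-1.26 -1.3   0.7 ] M [-0.397  0.256  0.016]
axes x [-0.012 -0.003 -1.   ] y [ 0.138 -0.99   0.001] z [-0.99  -0.138  0.012]
shift units [ 0.3  -0.04 -0.07]
F tool [-0.68  1.11  1.44] M tool [-0.012 -0.308  0.358]
tilt [-0.     0.173 -0.02 ] turned deg -251.19285769937733
```

Call:
carry_out([
  [-0.03,0,0,-0.3,0.08,0],
  [-0.03,0,0,-0.3,0.08,0],
  [-0.03,0,0,0,0,0],
], newtons=30)

```text
t: 8.05
eef_pos: [0.5534, -0.1747, 0.131]
ee_rot: [0.954, 1.57, -2.003]
force: [-0.2, -0.0, -0.5]
width: 0.0545
```

```bash
python3 c.py
```

```text
t 8.05 p [ 0.5534 -0.1747  0.131 ] q [ 3.200e-02  2.850e-01 -3.300e-01  1.000e-03 -9.570e-01  1.722e+00] w 0.0545 F [-0.17 -0.   -0.47] M [-0.096  0.018 -0.003]
axes x [-0.001 -0.001 -1.   ] y [ 0.183 -0.983  0.001] z [-0.983 -0.183  0.001]
shift units [ 0.39 -0.04 -0.08]
F tool [ 0.47 -0.03  0.16] M tool [ 0.003 -0.035  0.091]
tilt [-0.     0.01  -0.014] turned deg -248.5454453357541
```

Call:
carry_out([
  [-0.15,0,-0.03,0,0,0],
  [-0.25,0,0,0,0,0],
  [-0.3,0,0,0,0,0],
  [-0.3,0,0,0,0,0],
  [-0.2,0,0,0,0,0],
])

```text
t: 8.55
eef_pos: [0.5548, -0.1743, 0.183]
ee_rot: [0.881, 1.57, -2.078]
force: [0.2, 1.1, -2.0]
width: 0.0542
```

```bash
python3 c.py
```

```text
t 8.55 p [ 0.5548 -0.1743  0.183 ] q [ 3.300e-02  2.390e-01 -2.620e-01  1.000e-03 -1.071e+00  1.720e+00] w 0.0542 F [ 0.21  1.06 -2.02] M [-0.108  0.001  0.014]
axes x [-0.001 -0.001 -1.   ] y [ 0.181 -0.983  0.001] z [-0.983 -0.181  0.001]
shift units [ 1.69 -0.04 -0.05]
F tool [ 2.02 -1.   -0.4 ] M tool [-0.014 -0.02   0.106]
tilt [-0.     0.012 -0.014] turned deg -248.65322747330208
```

Call:
carry_out([
  [-0.4,0,0,0,0,0],
  [-0.35,0,0,0,0,0],
  [-0.15,0,0,0,0,0],
  [0,0,0,0,0,0],
  [0,0,0,0,0,0],
])

```text
t: 9.05
eef_pos: [0.5557, -0.174, 0.2245]
ee_rot: [2.8, 1.566, -0.159]
force: [0.6, 0.4, -0.3]
width: 0.0545
```

```bash
python3 c.py; python3 - <<'E'
from h import *
f=grab('scene','scene3');b=f['pixels'][90:210,150:290]; grab('top','top3')
cv2.imwrite('pics/s3.png',cv2.resize(b,None,fx=5,fy=5,interpolation=2)[...,::-1])
E
```

```text
t 9.05 p [ 0.5557 -0.174   0.2245] q [ 3.300e-02  2.060e-01 -2.060e-01  1.000e-03 -1.155e+00  1.720e+00] w 0.0545 F [ 0.58  0.45 -0.3 ] M [-0.086 -0.025  0.007]
axes x [ 0.005 -0.001 -1.   ] y [ 0.181 -0.983  0.002] z [-0.983 -0.181 -0.004]
shift units [ 2.72 -0.04 -0.01]
F tool [ 0.3  -0.34 -0.65] M tool [-0.007  0.009  0.089]
tilt [ 0.    -0.063 -0.022] turned deg -248.6657339796581
```

View pics/s3.png

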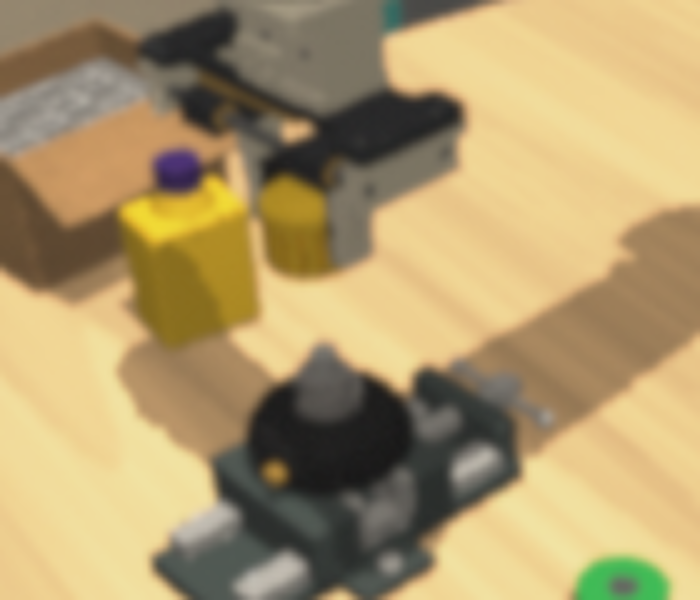

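View pics/scene3.png

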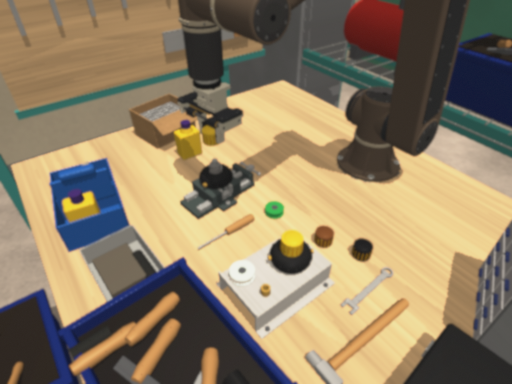

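```bash
python3 - <<'E'
from h import *
f=load('scene3'); c=np.array([.5557,-.174]); d=f['T'][:2,3]-c; d/=np.linalg.norm(d)
for z in (.205,.21,.215,.22): print(z,proj(f,[*(c+d*.0275),z]).round(1))
print(np.array([297,272])/5+[150,90])
E
```

```text
0.205 [212.6 148.5]
0.21 [212.5 147. ]
0.215 [212.3 145.6]
0.22 [212.2 144.1]
[209.4 144.4]
```

Call:
carry_out([
  [0.15,0,0,0,0,0],
  [0,0,0,0,0,0],
  [0,0,0,0,0,0],
  [0,0,0,0,0,0],
])

```text
t: 9.55
eef_pos: [0.5545, -0.1739, 0.2152]
ee_rot: [1.038, 1.57, -1.921]
force: [-0.2, -0.7, -1.1]
width: 0.0545
```

```bash
python3 c.py
```

```text
t 9.55 p [ 0.5545 -0.1739  0.2152] q [ 3.30e-02  2.13e-01 -2.18e-01  1.00e-03 -1.14e+00  1.72e+00] w 0.0545 F [-0.19 -0.75 -1.09] M [-0.081  0.002  0.037]
axes x [-0.    -0.001 -1.   ] y [ 0.181 -0.983  0.001] z [-0.983 -0.181  0.   ]
shift units [ 2.49 -0.03 -0.05]
F tool [1.09 0.7  0.32] M tool [-0.037 -0.017  0.079]
tilt [ 0.     0.005 -0.008] turned deg -248.67600943041313
```

```bash
python3 - <<'E'
from h import *
a=load('scene0')['pixels'];f=grab('scene','scene4');d=cv2.absdiff(a,f['pixels']).max(2)
for n,(x0,y0,x1,y1) in dict(stand=(218,228,335,335),green=(262,198,290,220),driver=(195,212,258,252),jug=(172,118,203,160),tools=(300,260,415,384)).items(): print(n,(d[y0:y1,x0:x1]>40).sum())
print(arm.job_done()); s=st()
E
```

```text
stand 0
green 0
driver 0
jug 113
tools 0
the job is handed in; nothing more can be done
None
the job is handed in; nothing more can be done
```

The knob of the head in the vise is unscrewed, lifted off and still held in the gripper, about 10 cm above its head. I handed the job in at about 9.6 s.

- **Thread:** I gripped the knob at 25 N and tried a small counter-clockwise turn (seen from above). It moved 8.6° with under 0.1 N m, no stop and about 0.8 mm of rise, so the thread is right-hand.
- **Unscrewing:** I turned it about 111° in all, letting the tool rise with the spring. The wrist readings never passed about 2 N, or about 0.1 N m about the knob's axis.
- **Lift:** It came free without resistance. I put its rim at about z = 0.206 m from the arm's height. The picture taken 9 mm higher suggested 2 to 4 mm more than that.
- **Last checks:** The gripper opening is 54.5 mm on the knob and the tool is upright. A picture taken just after the lift shows the bare boss and the knob in the fingers.
- **Rest of the bench:** Comparing pictures before and after showed no change at the stand with its head, the green spool, the screwdriver, the wrench or the hammer.
- **One check differed:** The area around the jug changed by 113 pixels. In the earlier picture the jug stands where it was, with the gripper's shadow across it, so I take the change to be shadow. I did not measure the jug's position separately.

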